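# Find and mark the softest spring mount of the plaster vibrator

## Robot

A 7-joint arm with a two-finger parallel gripper is mounted at the origin on a cart in front of the work surface, level with it; the furniture and walls round the work are solid. World frame = base frame: x ahead of the robot, y to its left, z up, the work surface at z = 0. Lengths are in m, angles in rad, forces in N, time in s.
With the tool pointing down it reaches from about 0.4 to 0.9 m from the base axis. Payload 5.6 kg.
Tool frame: the origin (TCP) lies on the centre line of the jaws, within the pads' length; the fingertips stand 22 mm ahead of it and the grasp point (between the pads) lies 3 mm ahead of it; z points along the fingers, y is the line along which they close (so a half turn about z gives the same grasp; the last joint's range is limited). The gripper opens to 92 mm and grips with 3 to 60 N. Pads are 20 mm wide; open, the fingers measure 128 mm over their backs; the gripper's body (75 mm by 189 mm) begins 69 mm behind the grasp point.
Start: joints at [-1.383, 0.468, -0.012, 1.603, 0.006, 1.071, -0.056], TCP at [0.149, 0.633, 0.237] pointing down, gripper open.
Joint ranges: [-2.53, 2.53], [-0.31, 2.02], [-1.57, 1.55], [0.28, 2.44], [-1.29, 4.43], [0.15, 1.84], [-2.92, 2.92]. Speed limits (rad/s): [2.57, 2.57, 3.14, 3.14, 3.14, 3.14, 3.14].

## Interface

Orientations are given as a unit quaternion [w, x, y, z].
In Python, from station import robot gives the robot as it stands. The module is installed in compiled form; this text tells all that it offers. Calls block until the motion is done:
- robot.move_ptp(position, orientation): joint-space move of the TCP to a pose.
- robot.move_linear(position, attitude=None, speed=0.15, stop_force=None): straight line of the TCP; attitude=None keeps the orientation; speed is the mean speed in m/s. With stop_force (N) it stops when the force on the tool has changed by that much, and returns True; else False.
- robot.set_joints(angles): joint-space move.
- robot.grip(opening): opening from 0.0 (shut) to 1.0 (fully open); the grip force is fixed at half the most; returns when the fingers have stopped.
- robot.pause(seconds).
- robot.solve_ik(position, orientation): joint angles nearest the present ones, or None.
- robot.camera(name): name is "side" or "top"; returns a dict with "image" (400x640x3 uint8, blue, green, red), "z_map" (400x640 float32, m along the optical axis (not along the pixel's ray), 0 where there is no reading), "vfov" (degrees; the focal length in pixels is half the picture's height over the tangent of half this angle, whatever the lens; pixels are square), "cx", "cy" (the principal point, pixels), "cam_to_world" (4x4, takes a point from camera to world coordinates). Camera axes: x right, y down, z forward; pixel columns grow to the right and rows downward; lengths in m; the calibration is good to about 2 mm. A picture is of the moment at which its call begins.
A pose or a line that the arm cannot do raises robot.MotionError and nothing moves.
- robot.finish_job(): hands the job in; it is judged then, once.
Readings, each from a call of its own:
- robot.get_time(): time.
- robot.get_joints(): joint angles.
- robot.get_joint_velocities(): joint speeds.
- robot.get_tau(): joint torques, N m.
- robot.get_ee_pos(): TCP position.
- robot.get_ee_rot(): TCP orientation.
- robot.get_force(): force on the tool from outside, world axes, zero at the start.
- robot.get_moment(): the same for the moment, N m.
- robot.get_grip_width(): opening from 0.0 (shut) to 1.0 (fully open).
- robot.get_grasp_force(): force on a finger pad.
Only numpy, scipy, OpenCV 4.12 (cv2) and the standard library are available. Lean on these libraries where they do the work, as an engineer would, in place of code of your own. Each camera call takes 0.05 s, during which the arm holds its last target. There are 200 camera calls.

## Task

The three spring mounts of the plaster vibrator stand in inspection stations. Working from left to right, press the round rubber pad of each mount well down with the fingertips and let it spring back, to feel which is softest; then push the tag behind the softest one fully down and leave the other two tags up. Only press: do not pick anything up, leave the mounts seated, do not disturb the other things, and finish with the hand clear.

Things in the scene. Friction and masses are not known exactly. Their poses are not given: they have to be found in the camera images.
- station_left: the left inspection station as the robot sees it (left is +y): fixed aluminium plate 144 (x) x 72 (y) x 12 mm, origin under its centre, own +x away from the robot, turned up to 0.15 rad. A round seat 56 mm wide and 6 mm deep lies 37.5 mm on the robot's side (-x) of the origin and holds a spring mount; a push tag stands 37.5 mm on the far side (+x).
- seat_left (a point): centre of the floor of the left station's seat, 6 mm above the worktop; a mount stands in it with up to 2 mm of play
- tag_left_top (a point): centre of the top of the left station's push tag: a T-shaped grey tag with a flat cap 24 x 34 x 8 mm, in a grey guide block 36 mm high. Its top stands 62 mm above the worktop when up and 44 mm when fully down (cap on the block); moves with the tag
- tag_left (a joint): how far that tag is pushed down, m: 0 up, 0.018 fully down; about 3 N of friction moves it and it stays where it is left
- station_middle: the middle inspection station as the robot sees it (left is +y): fixed aluminium plate 144 (x) x 72 (y) x 12 mm, origin under its centre, own +x away from the robot, turned up to 0.15 rad. A round seat 56 mm wide and 6 mm deep lies 37.5 mm on the robot's side (-x) of the origin and holds a spring mount; a push tag stands 37.5 mm on the far side (+x).
- seat_middle (a point): centre of the floor of the middle station's seat, 6 mm above the worktop; a mount stands in it with up to 2 mm of play
- tag_middle_top (a point): centre of the top of the middle station's push tag: a T-shaped grey tag with a flat cap 24 x 34 x 8 mm, in a grey guide block 36 mm high. Its top stands 62 mm above the worktop when up and 44 mm when fully down (cap on the block); moves with the tag
- tag_middle (a joint): how far that tag is pushed down, m: 0 up, 0.018 fully down; about 3 N of friction moves it and it stays where it is left
- station_right: the right inspection station as the robot sees it (left is +y): fixed aluminium plate 144 (x) x 72 (y) x 12 mm, origin under its centre, own +x away from the robot, turned up to 0.15 rad. A round seat 56 mm wide and 6 mm deep lies 37.5 mm on the robot's side (-x) of the origin and holds a spring mount; a push tag stands 37.5 mm on the far side (+x).
- seat_right (a point): centre of the floor of the right station's seat, 6 mm above the worktop; a mount stands in it with up to 2 mm of play
- tag_right_top (a point): centre of the top of the right station's push tag: a T-shaped grey tag with a flat cap 24 x 34 x 8 mm, in a grey guide block 36 mm high. Its top stands 62 mm above the worktop when up and 44 mm when fully down (cap on the block); moves with the tag
- tag_right (a joint): how far that tag is pushed down, m: 0 up, 0.018 fully down; about 3 N of friction moves it and it stays where it is left
- mount_k: one of three look-alike spring mounts, standing loose in a station's seat; any mount may be in any station. Dark steel cup 44 mm wide with a 52 mm flange, a coil spring, and on top a flat round black rubber pad 40 mm across. Origin: centre of its underside. The top of the pad is 54 mm above it (60 mm above the worktop) at rest
- pad_k (a joint): how far this mount's pad is pressed down, m: near 0 at rest (its own weight makes it sag by a fraction of a millimetre), 0.012 at its stop; it springs back. One of the three springs is much softer than the other two: pressed 8 mm, the softest pushes back with about 2.4 N and the other two with 6 to 8 N
- mount_p: one of three look-alike spring mounts, standing loose in a station's seat; any mount may be in any station. Dark steel cup 44 mm wide with a 52 mm flange, a coil spring, and on top a flat round black rubber pad 40 mm across. Origin: centre of its underside. The top of the pad is 54 mm above it (60 mm above the worktop) at rest
- pad_p (a joint): how far this mount's pad is pressed down, m: near 0 at rest (its own weight makes it sag by a fraction of a millimetre), 0.012 at its stop; it springs back. One of the three springs is much softer than the other two: pressed 8 mm, the softest pushes back with about 2.4 N and the other two with 6 to 8 N
- mount_r: one of three look-alike spring mounts, standing loose in a station's seat; any mount may be in any station. Dark steel cup 44 mm wide with a 52 mm flange, a coil spring, and on top a flat round black rubber pad 40 mm across. Origin: centre of its underside. The top of the pad is 54 mm above it (60 mm above the worktop) at rest
- pad_r (a joint): how far this mount's pad is pressed down, m: near 0 at rest (its own weight makes it sag by a fraction of a millimetre), 0.012 at its stop; it springs back. One of the three springs is much softer than the other two: pressed 8 mm, the softest pushes back with about 2.4 N and the other two with 6 to 8 N
- carver: bystander: wooden-handled double-ended carver 155 mm long, 9 mm high, lying between the left and middle stations; origin: centre of its underside
- mixing_cup: bystander: small orange cup 44 mm wide, 38 mm high, between the middle and right stations; origin: centre of its underside
- wax_block: bystander: red wax block 30 x 62 x 14 mm, left of the left station; origin: centre of its underside
- tape_roll: bystander: roll of tan tape 67 mm wide, 24 mm high, behind the stations; origin: centre of its underside
- press_flask: bystander: bronze two-part press flask 66 x 107 x 54 mm, far left of the stations; origin: centre of its underside
Things that resemble listed ones, but are neither listed nor needed, are in the scene too. Leave any red or yellow look-alike of the mount_r alone.

How it is judged:
By the outcome, as a careful person would: the job done as asked, in the order asked, and still so for the second after the job is handed in, with the robot touching nothing.
It also fails if it takes over 48 s, if anything falls off the work surface, if the arm or the gripper's body presses on something with over 40 N, if the wrist force passes 120 N, or if a joint passes its speed limit or range.

## Working session

There is one attempt and no reset: what is moved stays moved. The work goes in short steps, each a Python script; the robot and the scene stay as the last script left them, time stands still between calls to the robot, and variables do not carry over. Pictures are saved under pics/ and viewed, at most 10 in all, crops included, and the job is handed in when it is done.

```bash
mkdir -p pics; cat > h.py <<'E'
import numpy as np, cv2
from station import robot
def save(n,tag):
    c=robot.camera(n); cv2.imwrite(f'pics/{tag}.png',c['image']); np.savez(f'{tag}.npz',**{k:v for k,v in c.items()}); return c
def cloud(c):
    h,w=c['z_map'].shape; f=h/2/np.tan(np.radians(float(c['vfov']))/2)
    v,u=np.mgrid[:h,:w]; z=c['z_map']
    p=np.stack([(u-c['cx'])/f*z,(v-c['cy'])/f*z,z,np.ones_like(z)],-1)
    return (p@np.array(c['cam_to_world']).T)[...,:3]
E
python3 - <<'E'
from h import *
for n in('top','side'):
    c=save(n,n+'1'); print(n,c['vfov'],c['cx'],c['cy'],np.round(c['cam_to_world'],3).tolist(),(c['z_map']>0).mean())
print(robot.get_ee_rot(),robot.get_time(),robot.get_force(),robot.get_grip_width())
E
```

```text
top 45.88783597573034 316.6337643689392 198.50235437678032 [[-0.01, -0.983, 0.185, 0.351], [-1.0, 0.011, 0.001, 0.188], [-0.003, -0.184, -0.983, 1.191], [0.0, 0.0, 0.0, 1.0]] 0.99563671875
side 45.2205184784712 320.1825983837097 203.05370431589918 [[0.047, -0.542, 0.839, -0.674], [-0.999, -0.009, 0.051, 0.118], [-0.02, -0.84, -0.542, 0.878], [0.0, 0.0, 0.0, 1.0]] 0.995984375
[-2.10879164e-05  1.15185426e-01  9.93343695e-01 -7.88210468e-04] 0.1 [-0.17147803  0.27536342  0.29623622] 1.0028891876290027
```

View pics/top1.png

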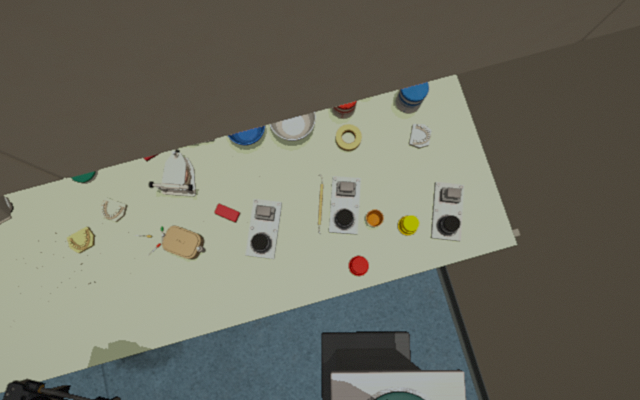

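View pics/side1.png

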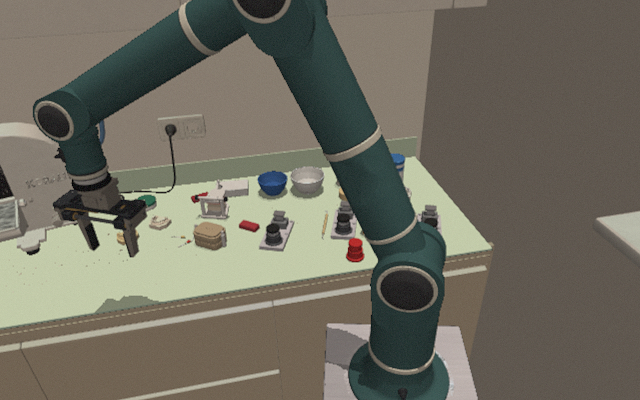

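The top view shows pads at about (261,243), (344,219) and (449,225), with their tags at (265,212), (346,188) and (451,195). The red (359,266) and yellow (410,224) look-alikes sit nearby. The side view shows the arm at the left, with the stations partly hidden behind it.

```bash
cat > m.py <<'E'
from h import *
def measure(c):
    P=cloud(c); T=np.array(c['cam_to_world']); im=c['image']; f=200/np.tan(np.radians(float(c['vfov']))/2)
    def cast(u,v,z):
        d=T[:3,:3]@np.array([(u-c['cx'])/f,(v-c['cy'])/f,1]); o=T[:3,3]; return (o+d*(z-o[2])/d[2])[:2]
    out=[]
    for (pu,pv),(tu,tv) in [((261,243),(265,212)),((344,219),(346,188)),((449,225),(451,195))]:
        r=[]
        for u,v,z in((pu,pv,.06),(tu,tv,.062)):
            H=P[...,2]; m=(abs(H-z)<.007); w=np.zeros_like(m); w[v-16:v+17,u-16:u+17]=1; m&=w
            n,l,s,ce=cv2.connectedComponentsWithStats(m.astype('uint8')); k=1+np.argmax(s[1:,4])
            r.append(np.r_[cast(*ce[k],z),P[l==k][:,2].mean(),s[k,2:]])
        out.append(r)
    return out
if __name__=='__main__':
    c=dict(np.load('top1.npz'))
    for r in measure(c):
        d=r[1][:2]-r[0][:2]; print(np.round(r,4).tolist(),'dist',np.hypot(*d),'yaw',np.arctan2(d[1],d[0]))
    im=cv2.resize(c['image'][160:270,235:475],None,fx=3.3,fy=3.3,interpolation=cv2.INTER_CUBIC); cv2.imwrite('pics/crop1.png',im)
E
python3 m.py
```

```text
[[0.4609, 0.3295, 0.061, 17.0, 17.0, 220.0], [0.5354, 0.3198, 0.0631, 15.0, 12.0, 138.0]] dist 0.07510722112758692 yaw -0.13005254166831723
[[0.5188, 0.1233, 0.0608, 16.0, 16.0, 210.0], [0.5935, 0.1166, 0.0631, 14.0, 11.0, 134.0]] dist 0.07505468365907515 yaw -0.09022767879430502
[[0.5002, -0.1345, 0.0607, 18.0, 17.0, 218.0], [0.5746, -0.1435, 0.063, 14.0, 10.0, 132.0]] dist 0.07492742450458084 yaw -0.11970138100117739
```

View pics/crop1.png

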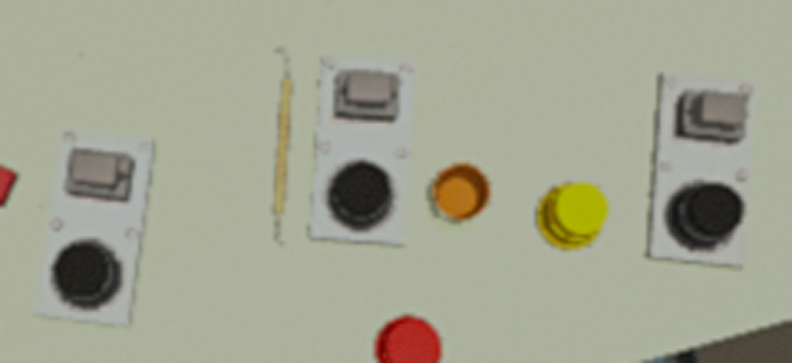

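The crop confirms the three pads and tags, and the measured pad-to-tag spacing of 75 mm matches the spec. Next I'll press the pads from left to right.

```bash
cat >> h.py <<'E'
def q(y): return [0,-np.sin(y/2),np.cos(y/2),0]
L=[((.4609,.3295),(.5354,.3198),-.130),((.5188,.1233),(.5935,.1166),-.090),((.5002,-.1345),(.5746,-.1435),-.120)]
E
cat > press.py <<'E'
from h import *
import sys
robot.grip(0.0)
for i in map(int,sys.argv[1:]):
    p,_,y=L[i]; robot.move_ptp([*p,.14],q(y)); robot.move_linear([*p,.088]); robot.pause(.2)
    f0=robot.get_force(); out=[]
    for z in(.0775,.0735,.0715):
        s=robot.move_linear([*p,z],speed=.03,stop_force=25); robot.pause(.25)
        f=np.mean([robot.get_force() for _ in range(5)],0)-f0
        out.append((round(robot.get_ee_pos()[2],4),np.round(f,2).tolist(),s))
    robot.move_linear([*p,.12],speed=.08)
    print(i,out,'after',np.round(robot.get_force()-f0,2),round(robot.get_time(),2))
E
python3 press.py 0
```

```text
0 [(np.float64(0.0779), [2.19, 2.26, 2.6], False), (np.float64(0.074), [0.32, 1.7, 5.94], False), (np.float64(0.0721), [-0.08, 0.59, 6.82], False)] after [-0.43  0.5  -0.88] 6.33
```

```bash
python3 press.py 1 2; python3 -c "
from h import *
c=save('top','top2'); cv2.imwrite('pics/crop2.png',cv2.resize(c['image'][160:270,235:475],None,fx=3.3,fy=3.3,interpolation=cv2.INTER_CUBIC))"
```

```text
1 [(np.float64(0.0776), [0.72, -0.47, 1.87], False), (np.float64(0.0736), [2.71, 0.38, 3.2], False), (np.float64(0.0716), [1.72, 0.51, 3.78], False)] after [ 0.36 -0.29  1.27] 10.65
2 [(np.float64(0.0779), [2.0, 0.21, 4.12], False), (np.float64(0.0741), [0.58, -0.06, 8.74], False), (np.float64(0.0723), [-0.01, 0.31, 10.16], False)] after [-0.31  0.63  0.77] 14.91
```

View pics/crop2.png

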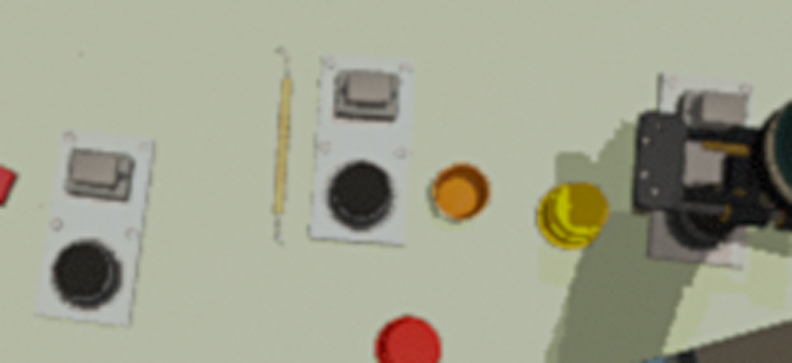

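The middle mount is clearly the softest: about 0.3 N/mm, against 0.7 and 1.0 N/mm for the other two. The crop shows nothing displaced. Next is the middle tag.

```bash
python3 - <<'E'
from h import *
_,t,y=L[1]
robot.move_linear([*L[2][0],.14]); robot.move_ptp([*t,.14],q(y)); robot.move_linear([*t,.09]); f0=robot.get_force()
s=robot.move_linear([*t,.063],speed=.03,stop_force=20); 
print(s,robot.get_ee_pos(),robot.get_force()-f0)
robot.move_linear([*t,.14]); robot.move_ptp([.45,.2,.3],q(y)); robot.move_ptp([.15,.6,.25],q(0))
c=save('top','top3'); P=cloud(c)
for u,v in((265,212),(346,188),(451,195)): print(np.median(P[v-2:v+3,u-2:u+3,2]))
cv2.imwrite('pics/crop3.png',cv2.resize(c['image'][160:270,235:475],None,fx=3.3,fy=3.3)); print(robot.get_time())
E
```

```text
True [0.59434767 0.11676089 0.06643429] [-2.17252495 -1.27306224  5.90166011]
0.06394167358632807
0.04549914260518295
0.06241996287952478
20.975
```

View pics/crop3.png

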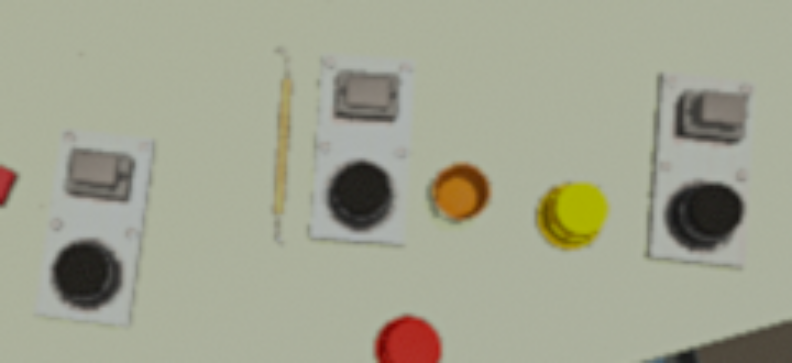

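The middle cap now sits on its block and everything else is unmoved. The tip stopped at 44.4 mm, so I'll make one firmer push to be sure it is bottomed.

```bash
python3 - <<'E'
from h import *
_,t,y=L[1]
robot.move_ptp([.45,.2,.3],q(y)); robot.move_ptp([*t,.14],q(y)); robot.move_linear([*t,.072]); f0=robot.get_force()
for z in(.0655,.0645):
    s=robot.move_linear([*t,z],speed=.02,stop_force=30); robot.pause(.2)
    print(s,robot.get_ee_pos(),robot.get_force()-f0)
robot.move_linear([*t,.14]); robot.move_ptp([.45,.2,.3],q(y)); robot.move_ptp([.15,.6,.25],q(0))
c=robot.camera('top'); P=cloud(c)
for u,v in((265,212),(346,188),(451,195)): print(np.median(P[v-2:v+3,u-2:u+3,2]))
print(robot.get_time()); print(robot.finish_job())
E
```

```text
False [0.59409338 0.11676201 0.06643228] [-1.71924174 -0.44266679  5.00229921]
False [0.59413919 0.11678023 0.06637813] [-4.09710603 -0.29902842 12.77761725]
0.06373501401161175
0.04568207837061533
0.06270748505650459
28.8833
the job is handed in; nothing more can be done
None
```

I pressed the mounts left to right and the middle one was clearly softest, so I pushed its tag down to its stop; the left and right tags are still up, nothing else in view moved, and I handed the job in at about 29 s with the hand clear.

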